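# Turn the rivet carousel to the red-lidded jar

### The arm

A 6-joint arm with a two-finger parallel gripper is mounted at the origin on the work surface. World frame = base frame: x ahead of the robot, y to its left, z up, the work surface at z = 0. Lengths are in m, angles in rad, forces in N, time in s.
With the tool pointing down it reaches from about 0.3 to 0.95 m from the base axis. Payload 3.1 kg.
Tool frame: the origin (TCP) lies midway between the tips of the shut fingers; the grasp point (between the pads) lies 19 mm behind it; z points along the fingers, y is the direction in which the jaws open and shut (so a half turn about z gives the same grasp; the last joint's range is limited). The gripper opens to 85 mm and grips with 20 to 120 N. Pads are 22 mm wide; open, the fingers measure 114 mm over their backs; the gripper's body (76 mm by 85 mm) begins 54 mm behind the grasp point. The pads swing forward as they close: fully open they stand 13 mm farther back than shut.
Start: joints at [-1.298, 0.308, 1.634, -0, 1.2, -0.07], TCP at [0.21, -0.589, 0.231] pointing down, gripper open.
Joint ranges: [-3.06, 3.06], [-0.79, 1.96], [0.05, 2.63], [-1.19, 4.34], [0.05, 2.64], [-2.94, 2.94]. Speed limits (rad/s): [2.79, 2.79, 3.14, 3.14, 3.14, 3.14].

### API

Orientations are given as a unit quaternion [w, x, y, z].
In Python, from workcell import arm, cams gives the robot as it stands.
- The arm moves only by the tool apply_moves, never from a script. Its argument "commands" is one flat list of numbers, 7 for each row, row after row: the shift along the tool's x, y, z in mm, then the turn, a rotation vector about the tool's x, y, z in rad, then the closure, from 0 (fully open) to 1 (shut). A call has 1 to 20 rows; each row shifts and turns the commanded pose from where the row before left it, along the tool's axes as they then stand; what a row does not reach is not made up. A row lasts 1/8 s, in which the tool goes at most 62.5 mm and 10.7 degrees, less where a joint would pass 70% of its speed; a pose out of reach is approached as far as the arm can. A call with a gripper value outside its range is refused whole. The fingers move at their own pace and stop on an object; "grip_force" is the grip in N (left out, the last holds). Time passes only in rows, so rows that do not move let the fingers close. It gives the time, the measured TCP pose, the force and the opening at its end, in the units of the state.
- arm.get_obs(): the state, without advancing time (a new reading comes with each control period).
- cams.get_image(name): name is "scene" or "side" or "wrist"; returns the picture (400x640x3 uint8, red, green, blue); there is no depth.
- cams.calibration(name): a dict with "vertical_fov" (degrees; the focal length in pixels is half the picture's height over the tangent of half this angle, whatever the lens; pixels are square), "cx", "cy" (the principal point, pixels), "k1" (the pictures are not rectified: a ray, as slopes to the right and down, at radius r is drawn at 1 + k1 r^2 times it, then the intrinsics apply), "extrinsics" (4x4, takes a point from world to camera coordinates). Camera axes: x right, y down, z forward; pixel columns grow to the right and rows downward; lengths in m; the calibration is good to about 2 mm. A picture is of the moment at which its call begins: read the wrist's pose just before it. calibration takes no time and is no camera call; for the wrist camera it gives the pose at the moment of the call.
- arm.job_done(): hands the job in, once; it reports no verdict.
The state is a dict: "time": time; "q": joint angles; "joint_velocities": joint speeds; "joint_efforts": joint torques, N m; "tcp_pos": TCP position; "tool_rot": TCP orientation; "contact_force": force on the tool from outside, world axes, zero at the start; "ft_torque": the same for the moment, N m; "width": finger opening in m.
Only numpy, scipy, OpenCV 4.12 (cv2) and the standard library are available. Lean on these libraries where they do the work, as an engineer would, in place of code of your own. Each camera call takes 0.05 s, during which the arm holds its last target.

### The job

On the fan maker's bench, turn the jar carousel by pushing its notched green rim with your shut fingertips until the jar with the red lid stands at the front, in line behind the black arrow on the white base. Do not grasp, lift or touch any of the jars: they ride round standing upright. Leave the other things on the bench alone, and finish with the hand clear of everything.

Things in the scene. Friction and masses are not known exactly. Their poses are not given: they have to be found in the camera images.
- base: Fixed round white base board of the carousel, 410 mm across, 10 mm thick, on the table. Origin: centre of its underside, on the vertical axis about which the turntable turns. Its own -x direction is the carousel's front, where a 70 mm wide white tongue of the same thickness, carrying the black arrow, reaches out to 265 mm from the axis; z up. Its place and yaw vary.
- arrow (a point): Tip of the flat black arrow (83 mm long, 3 mm thick) on the white base's tongue; it points inward at the turntable's axis. The tip lies 168 mm from the axis, just outside the rim, 13 mm above the table. It stays still while the turntable turns.
- turntable: Turntable that turns either way without end about the base's vertical axis: a cork disc (radius 118 mm, top 54 mm, underside 28 mm above the table) with a green rim out to radius 160 mm (top 52 mm, underside 30 mm above the table). 1 to 2 N of sideways push at the rim moves it; it stops within a few mm when no longer pushed. Origin: on the axis at the disc's underside; z up.
- notch (a point): Middle of one of five identical finger notches cut right through the green rim, 72 degrees apart, open at the top, outside and bottom: 75 mm wide at the outer edge, 60 mm at this point, 46 mm at its inner end (radius 118 mm). This point is 142 mm from the axis, 52 mm above the table; it turns with the rim. Shut fingertips let down here to about 36 mm above the table can push a side wall round.
- red_jar: The wanted jar: closed silver jar with a red lid, 44 mm across, 42 mm tall (its top 96 mm above the table), standing loose on the cork about 70 mm from the axis; it rides round with the turntable. Origin at the centre of its underside. Not to be touched.
- white_jar: Closed silver jar with a white lid, 44 mm across, 42 mm tall, standing loose on the turntable; origin at the centre of its underside. Not to be touched.
- black_jar: Closed silver jar with a black lid, 44 mm across, 42 mm tall, standing loose on the turntable; origin at the centre of its underside. Not to be touched.
- blue_jar: Closed silver jar with a blue lid, 44 mm across, 42 mm tall, standing loose on the turntable; origin at the centre of its underside. Not to be touched.
- yellow_jar: Closed silver jar with a yellow lid, 44 mm across, 42 mm tall, standing loose on the turntable; origin at the centre of its underside. Not to be touched.
- brush: Loose flat dusting brush with yellow handle, 200 x 64 x 18 mm, lying on the table beside the carousel, on the robot's right; origin near its middle, on the table. Leave alone.
- bundle: Loose banded bundle of wooden fan ribs, 240 x 48 x 36 mm, on the robot's left; origin at the centre of its underside. Leave alone.
- block: Loose wooden sanding block with a green underside, 90 x 55 x 32 mm, on the robot's right; origin at the centre of its underside. Leave alone.
- glue: Loose white glue bottle, 54 mm across, 130 mm tall, on the robot's left; origin at the centre of its underside. Leave alone.

How it is judged:
On the way:
1. the fingers push the turntable (contact force between the fingers and turntable above 0.3 N), for 0.05 s.
At the end, for the whole second after the job is handed in: The red-lidded jar's centre is within 12 mm sideways of the line from the axis through the arrow, on the arrow's side, 50 to 100 mm from the axis; all five jars stand upright and still on the cork (within 105 mm of the axis) and the turntable is at rest (y of red_jar in the frame of base between -0.012 and 0.012 m and x of red_jar in the frame of base between -0.1 and -0.05 m and angular speed of turntable below 0.05 rad/s and angle between each of white_jar, red_jar, black_jar, blue_jar, yellow_jar's own z axis and vertical below 0.1 rad and z of white_jar in the frame of base between 0.048 and 0.06 m and horizontal distance between each of white_jar, red_jar, black_jar, blue_jar, yellow_jar and turntable below 0.105 m and linear speed of each of white_jar, red_jar, black_jar, blue_jar, yellow_jar below 0.02 m/s and z of red_jar in the frame of base between 0.048 and 0.06 m and z of black_jar in the frame of base between 0.048 and 0.06 m and z of blue_jar in the frame of base between 0.048 and 0.06 m and z of yellow_jar in the frame of base between 0.048 and 0.06 m); the robot touches nothing.
It fails at once if a jar is touched by the robot (over 1 N) (contact force between any of the fingers, the arm and white_jar above 1 N or contact force between any of the fingers, the arm and red_jar above 1 N or contact force between any of the fingers, the arm and black_jar above 1 N or contact force between any of the fingers, the arm and blue_jar above 1 N or contact force between any of the fingers, the arm and yellow_jar above 1 N).
It fails at once if a jar is lifted off or knocked over on the turntable (z of any of white_jar, red_jar, black_jar, blue_jar, yellow_jar in the frame of base above 0.066 m or z of any of white_jar, red_jar, black_jar, blue_jar, yellow_jar in the frame of base below 0.045 m or angle between any of white_jar, red_jar, black_jar, blue_jar, yellow_jar's own z axis and vertical above 0.35 rad).
It fails at once if the brush, rib bundle, sanding block or glue bottle is moved more than 25 mm or tipped (distance of any of brush, bundle, block, glue from where it was at the start of the episode above 0.025 m or angle between glue's own z axis and vertical above 0.35 rad).
It also fails if it takes over 61 s, if anything falls off the work surface, if the arm or the gripper's body presses on something with over 40 N, if the wrist force passes 120 N, or if a joint passes its speed limit or range.

## Working session

There is one attempt and no reset: what is moved stays moved. The work goes in short steps, Python scripts to look and compute and a tool call to move; the robot and the scene stay as the last step left them, time stands still between calls to the robot, and variables do not carry over. Pictures are saved under pics/ and viewed, and the job is handed in when it is done.

Besides the shell and the picture viewer there is one more tool, called after "Emit:" by a JSON object that holds its "api" and its "payload", one argument or row to a line. apply_moves: Moves the arm, as the interface text tells. Its arguments: {"type":"object","properties":{"commands":{"type":"array","items":{"type":"number"}},"grip_force":{"type":"number"}},"required":["commands"]}

```bash
mkdir -p pics; ls; cat > h.py <<'E'
import numpy as np,cv2
from workcell import arm,cams
def cal(n):
    c=cams.calibration(n); f=200/np.tan(np.radians(c['vertical_fov'])/2)
    return f,c['cx'],c['cy'],c['k1'],np.array(c['extrinsics'])
def ray2plane(c,uv,z):
    f,cx,cy,k,E=c; K=np.array([[f,0,cx],[0,f,cy],[0,0,1.]])
    p=cv2.undistortPoints(np.array(uv,float).reshape(-1,1,2),K,np.array([k,0,0,0,0.])).reshape(-1,2)
    R=E[:3,:3];C=-R.T@E[:3,3]
    d=np.c_[p,np.ones(len(p))]@R
    return C+d*((z-C[2])/d[:,2])[:,None]
def proj(c,X):
    f,cx,cy,k,E=c; p=np.atleast_2d(X)@E[:3,:3].T+E[:3,3]; s=p[:,:2]/p[:,2:]
    r2=(s**2).sum(1,keepdims=True); return s*(1+k*r2)*f+[cx,cy]
E
python3 - <<'E'
from h import *
for n in ['scene','side','wrist']:
    im=cams.get_image(n); cv2.imwrite(f'pics/{n}0.png',im[:,:,::-1]); c=cal(n); print(n,c[:4],-c[4][:3,:3].T@c[4][:3,3])
print(arm.get_obs())
E
```

```text
pics
scene (np.float64(390.41714395966125), 319.818930189619, 196.08529652573495, -0.015379148836975182) [1.11906626 0.01617381 0.93090557]
side (np.float64(416.4868691300002), 321.02966466776036, 201.20048931565665, -0.11237599120839228) [0.38986306 0.9035348  1.10900136]
wrist (np.float64(328.6217729259364), 319.49019490146037, 194.11636208005922, -0.0673370124117377) [ 0.2893924  -0.5595283   0.37150631]
{'time': 0.15, 'q': array([-1.29770213e+00,  3.08840400e-01,  1.63489163e+00, -3.48185843e-05,
        1.19970639e+00, -6.96588658e-02]), 'joint_velocities': array([ 5.30440613e-05, -2.68457034e-03, -4.91451791e-03,  1.24508869e-03,
       -1.09324252e-03, -8.77925278e-04]), 'joint_efforts': array([-1.16293531e-04, -4.15803230e+01, -2.77145970e+01, -1.23270456e-04,
        6.05197158e-03,  2.36033326e-07]), 'tcp_pos': array([ 0.20986384, -0.58802218,  0.23029005]), 'tool_rot': array([-9.16462057e-04,  9.85349449e-01,  1.70545039e-01, -1.09845938e-04]), 'contact_force': array([ 0.3548483 , -0.69450555,  1.17176597]), 'ft_torque': array([ 0.0232674 ,  0.01381358, -0.01298438]), 'width': 0.0855703530931342}
```

View pics/scene0.png

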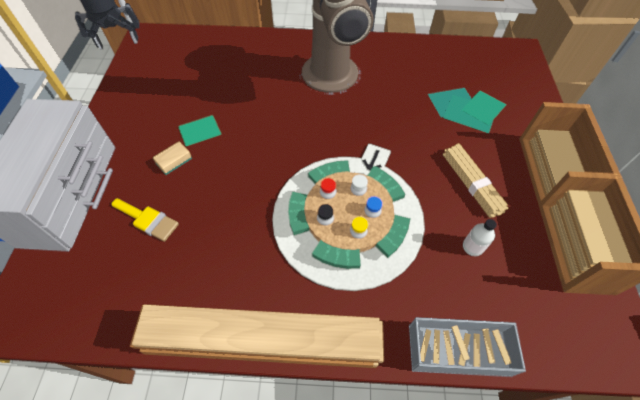

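View pics/side0.png

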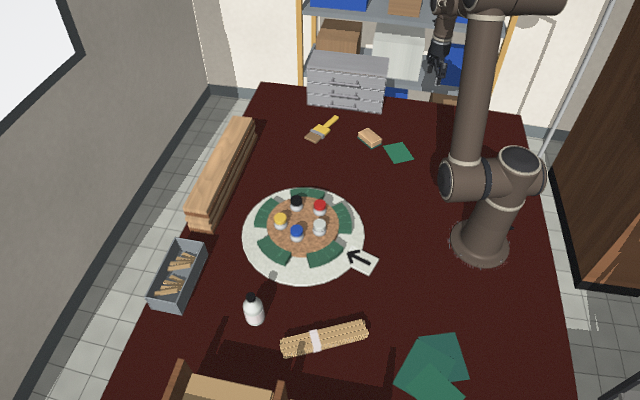

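The scene view shows the carousel at about (350,212), with the red lid at (328,187), the white lid at (360,184) and the arrow at about (373,158). Next I measure these.

```bash
cat > meas.py <<'E'
from h import *
def circ(P):
    A=np.c_[2*P[:,:2],np.ones(len(P))]; s=np.linalg.lstsq(A,(P[:,:2]**2).sum(1),rcond=None)[0]
    return s[:2],np.sqrt(s[2]+s[:2]@s[:2])
def blobs(m,amin):
    n,l,st,ce=cv2.connectedComponentsWithStats(m.astype(np.uint8)*255)
    return [(st[i,4],ce[i],l==i) for i in range(1,n) if st[i,4]>=amin]
def run(n,im,tag,c=None,verbose=True,cen=(.62,.07)):
    c=c or cal(n); hsv=cv2.cvtColor(im,cv2.COLOR_RGB2HSV); H,S,V=[hsv[:,:,i].astype(int) for i in range(3)]
    out={}
    g=(H>65)&(H<95)&(S>70)&(V>40)
    vis=im.copy(); vis[g]=[255,0,255]
    vv,uu=np.mgrid[:400,:640]; uv=np.c_[uu.ravel(),vv.ravel()]
    P52=ray2plane(c,uv,.052)[:,:2].reshape(400,640,2)
    for a,ce,m in blobs(g,60):
        p=P52[m]; 
        if np.hypot(*(p.mean(0)-cen))<.2: out.setdefault('green',[]).append((a,ce,p.mean(0)))
    near=np.hypot(*(P52-cen).transpose(2,0,1))<.22
    lid={'red':((H<6)|(H>174))&(S>180)&(V>150),'blue':(H>100)&(H<125)&(S>150)&(V>90),'yellow':(H>22)&(H<33)&(S>180)&(V>150)}
    for k,m in lid.items():
        b=blobs(m&near,15)
        if b:
            a,ce,mm=max(b,key=lambda t:t[0]); out[k]=(a,ce,ray2plane(c,[ce],.094)[0,:2])
    # white base
    w=(S<45)&(V>150)
    b=max(blobs(w&(np.hypot(*(P52-cen).transpose(2,0,1))<.33),200),key=lambda t:t[0])
    out['white']=b
    for k,v in out.items():
        if k=='green':
            for x in v: print(n,k,x[0],x[1].round(1),x[2].round(4))
        else: print(n,k,v[0],v[1].round(1),v[2].round(4) if k!='white' else '')
    cn=max(cv2.findContours(b[2].astype(np.uint8),cv2.RETR_EXTERNAL,cv2.CHAIN_APPROX_NONE)[0],key=len).reshape(-1,2)
    P=ray2plane(c,cn,.010)[:,:2]
    q=P
    for _ in range(8):
        ctr,r=circ(q); d=np.hypot(*(P-ctr).T)-r; q=P[abs(d)<max(.004,np.median(abs(d))*1.5)]
    print(n,'base circle',ctr.round(4),r.round(4),len(q),len(P))
    # arrow black
    k=(V<60)
    Pa=ray2plane(c,uv,.013)[:,:2].reshape(400,640,2); R=np.hypot(*(Pa-ctr).transpose(2,0,1))
    for a,ce,m in blobs(k&(R>.16)&(R<.262),15):
        p=Pa[m]; rr=np.hypot(*(p-ctr).T); mu=p.mean(0)-ctr
        print(n,'dark',a,ce.round(1),'r',rr.min().round(3),rr.max().round(3),'ang',np.degrees(np.arctan2(mu[1],mu[0])).round(2))
    print({kk:np.r_[np.hypot(*(out[kk][2]-ctr)),np.degrees(np.arctan2(*(out[kk][2]-ctr)[::-1]))].round(3) for kk in lid if kk in out})
    return out,ctr
if __name__=='__main__':
    for n in ['scene','side']:
        run(n,cv2.imread(f'pics/{n}0.png')[:,:,::-1].copy(),'0')
E
python3 meas.py
python3 - <<'E'
import cv2
a=cv2.imread('pics/scene0.png')[130:300,260:440];b=cv2.imread('pics/side0.png')[175:295,230:390]
cv2.imwrite('pics/sc_c.png',cv2.resize(a,None,fx=3.3,fy=3.3,interpolation=2));cv2.imwrite('pics/si_c.png',cv2.resize(b,None,fx=4.5,fy=4.5,interpolation=2))
E
```

```text
scene green 432 [328.  169.6] [0.4682 0.0122]
scene green 483 [387.2 182.6] [0.5024 0.1756]
scene green 612 [297.3 213.1] [ 0.6128 -0.0617]
scene green 661 [394.1 235.8] [0.6642 0.187 ]
scene green 822 [336.7 255.9] [0.7276 0.0441]
scene red 158 [327.9 184.8] [0.5485 0.0139]
scene blue 165 [373.6 204. ] [0.5998 0.1314]
scene yellow 199 [359.5 224.3] [0.6599 0.0957]
scene white 7500 [349.3 230.5] 
scene base circle [0.5912 0.0728] 0.204 379 430
scene dark 40 [371.  161.5] r 0.174 0.245 ang 161.01
{'red': array([ 7.30000e-02, -1.25891e+02]), 'blue': array([5.9000e-02, 8.1599e+01]), 'yellow': array([ 0.072, 18.45 ])}
side green 240 [307.4 192.4] [ 0.6022 -0.0622]
side green 323 [264.1 212.9] [0.7238 0.0573]
side green 336 [342.9 218.3] [0.4635 0.0281]
side green 476 [273.7 251. ] [0.6531 0.2001]
side green 495 [324.2 254.5] [0.4978 0.1822]
side red 52 [319.5 204.6] [0.5437 0.0217]
side blue 108 [296.2 230.1] [0.5946 0.1387]
side white 3781 [303.9 253.3] 
side base circle [0.5875 0.0803] 0.2008 301 559
side dark 40 [316.1 187. ] r 0.209 0.217 ang -90.84
side dark 18 [295.2 195.9] r 0.16 0.17 ang -68.07
side dark 104 [356.3 256.8] r 0.167 0.245 ang 160.95
side dark 262 [267.9 288.6] r 0.207 0.262 ang 76.07
{'red': array([ 7.30000e-02, -1.26754e+02]), 'blue': array([5.9000e-02, 8.3099e+01])}
```

View pics/sc_c.png

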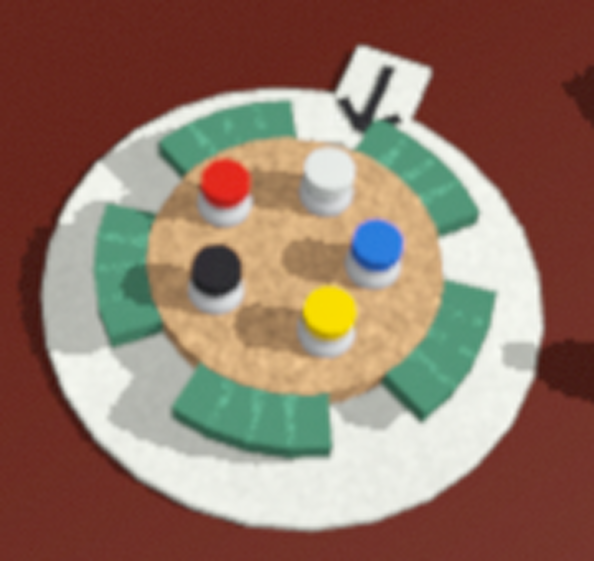

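View pics/si_c.png

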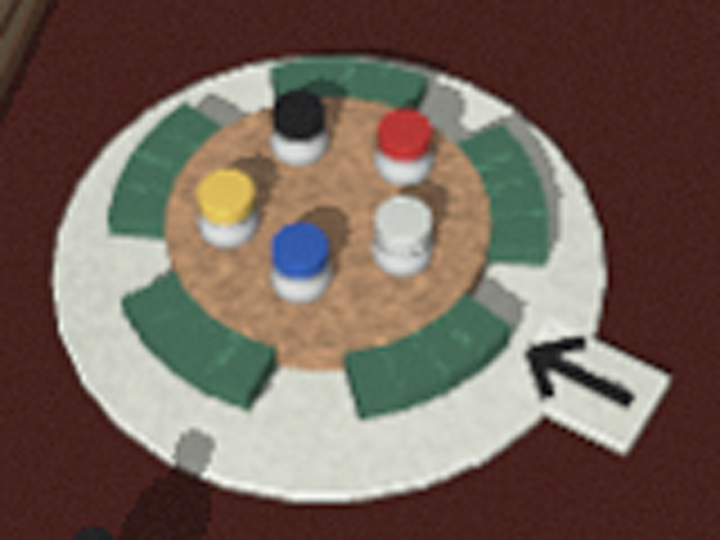

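Emit:
{"api": "apply_moves", "payload": {
  "commands": [29.5,-25.3,0,0,0,0,1,29.5,-25.3,0,0,0,0,1,29.5,-25.3,0,0,0,0,1,29.5,-25.3,0,0,0,0,1,29.5,-25.3,0,0,0,0,1,29.5,-25.3,0,0,0,0,1,29.5,-25.3,0,0,0,0,1,29.5,-25.3,0,0,0,0,1,29.5,-25.3,0,0,0,0,1,29.5,-25.3,0,0,0,0,1,29.5,-25.3,0,0,0,0,1,29.5,-25.3,0,0,0,0,1,29.5,-25.3,0,0,0,0,1,29.5,-25.3,0,0,0,0,1,29.5,-25.3,0,0,0,0,1,29.5,-25.3,0,0,0,0,1,0,0,0,0,0,-0.176,1,0,0,0,0,0,-0.176,1,0,0,0,0,0,-0.176,1,0,0,0,0,0,-0.176,1]
}}

```text
time: 2.65
tcp_pos: [0.5182, -0.0486, 0.2309]
tool_rot: [-0.0, 0.865, 0.502, -0.0]
contact_force: [-0.4, 1.1, -1.0]
width: 0.0
```

Emit:
{"api": "apply_moves", "payload": {
  "commands": [0,0,0,0,0,0,1,0,0,0,0,0,0,1]
}}

```text
time: 2.9
tcp_pos: [0.5184, -0.0487, 0.2311]
tool_rot: [-0.0, 0.867, 0.499, -0.0]
contact_force: [0.3, 0.6, 0.3]
width: 0.0004
```

```bash
cat > st.py <<'E'
from h import *
from scipy.spatial.transform import Rotation as Ro
def st():
    o=arm.get_obs();w,x,y,z=o['tool_rot'];R=Ro.from_quat([x,y,z,w]).as_matrix()
    p=o['tcp_pos']; C=np.array([.590,.073]); d=p[:2]-C
    print('t',round(o['time'],2),'tcp',p.round(4),'r',np.hypot(*d).round(4),'phi',np.degrees(np.arctan2(d[1],d[0])).round(2)%360,'ydir',np.degrees(np.arctan2(R[1,1],R[0,1])).round(2)%360,'zax',R[:,2].round(3),'F',o['contact_force'].round(1),'w',o['width'].round(4),'q',o['q'].round(2))
    return o,R
E
python3 - <<'E'
from st import *
st()
c=cal('wrist'); im=cams.get_image('wrist'); cv2.imwrite('pics/wrist1.png',im[:,:,::-1])
np.save('w1.npy',np.array(c,dtype=object),allow_pickle=True)
E
```

```text
Traceback (most recent call last):
  File "st.py", line 6, in st
    print('t',round(o['time'],2),'tcp',p.round(4),'r',np.hypot(*d).round(4),'phi',np.degrees(np.arctan2(d[1],d[0])).round(2)%360,'ydir',np.degrees(np.arctan2(R[1,1],R[0,1])).round(2)%360,'zax',R[:,2].round(3),'F',o['contact_force'].round(1),'w',o['width'].round(4),'q',o['q'].round(2))
                                                                                                                                                                                                                                                     ^^^^^^^^^^^^^^^^
AttributeError: 'float' object has no attribute 'round'
```

```bash
sed -i "s/o\['width'\].round(4)/round(float(o['width']),4)/" st.py
python3 - <<'E'
from st import *
st()
c=cal('wrist'); im=cams.get_image('wrist'); cv2.imwrite('pics/wrist1.png',im[:,:,::-1])
# predicted: rim edge dots at candidate notch & TCP below
C=np.array([.590,.073]); v=im[:,:,::-1].copy()
for a in np.arange(204.4-36,600,72):
    for r,hw in((.142,30),(.159,37.5),(.118,23)):
        for s in(-1,1):
            t=np.radians(a)+s*np.arctan(hw/1000/r); rr=r/np.cos(np.arctan(hw/1000/r)) if 0 else r
            p=proj(c,[C[0]+rr*np.cos(t),C[1]+rr*np.sin(t),.052])[0]
            cv2.circle(v,tuple(int(x) for x in p),3,(0,0,255),-1)
p=proj(c,[[.5184,-.0487,.052]])[0]; cv2.circle(v,tuple(int(x) for x in p),4,(255,0,0),-1)
cv2.imwrite('pics/wrist1v.png',v)
E
```

```text
t 2.9 tcp [ 0.5184 -0.0487  0.2311] r 0.1413 phi 239.53 ydir 329.83 zax [-0.  0. -1.] F [0.3 0.6 0.3] w 0.0004 q [-0.18  0.11  1.88 -0.    1.16  0.35]
```

View pics/wrist1v.png

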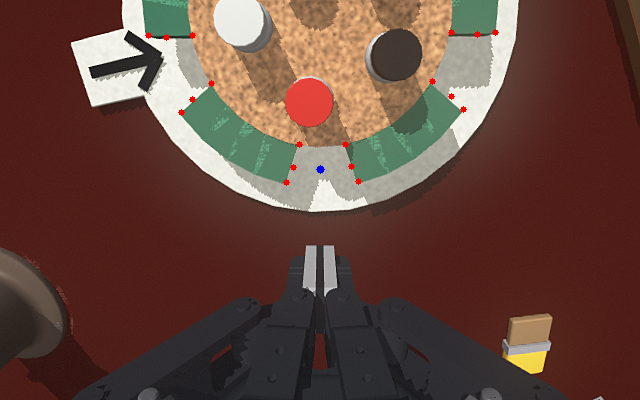

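The predicted notch edges (red dots) match the real notch at about (320,165). The blue point is under the TCP and sits mid-notch. I'll use this view to check the red and arrow angles.

```bash
python3 - <<'E'
from meas import *
im=cv2.imread('pics/wrist1.png')[:,:,::-1].copy(); c=cal('wrist'); C=np.array([.590,.073])
hsv=cv2.cvtColor(im,cv2.COLOR_RGB2HSV)
m=((hsv[:,:,0]<6)|(hsv[:,:,0]>174))&(hsv[:,:,1]>150)&(hsv[:,:,2]>180)
b=max(blobs(m,50),key=lambda t:t[0]); p=ray2plane(c,[b[1]],.095)[0,:2]; d=p-C
print('red',b[0],b[1],p,np.hypot(*d),np.degrees(np.arctan2(d[1],d[0]))%360)
q=ray2plane(c,[[163,59],[91,73]],.013)[:,:2]
for x in q: print('arrow',x,np.hypot(*(x-C)),np.degrees(np.arctan2(*(x-C)[::-1])))
E
```

```text
red 1806 [308.46013289 101.92635659] [0.54421364 0.01541835] 0.07356654611847864 231.50984404423733
arrow [0.43150272 0.12748777] 0.16760162651678404 161.02819342383586
arrow [0.35484729 0.15882398] 0.2503248929286331 159.9493709128419
```

Emit:
{"api": "apply_moves", "payload": {
  "commands": [0,0,16,0,0,0,1,0,0,16,0,0,0,1,0,0,16,0,0,0,1,0,0,16,0,0,0,1,0,0,16,0,0,0,1,0,0,16,0,0,0,1,0,0,16,0,0,0,1,0,0,16,0,0,0,1,0,0,16,0,0,0,1,0,0,16,0,0,0,1,0,0,16,0,0,0,1,0,0,10,0,0,0,1,0,0,7,0,0,0,1,0,0,0,0,0,0,1,0,0,0,0,0,0,1]
}}

```text
time: 4.82
tcp_pos: [0.5191, -0.0488, 0.0387]
tool_rot: [0.0, 0.866, 0.5, 0.0]
contact_force: [0.3, -0.8, 0.4]
width: -0.0002
```

```bash
python3 - <<'E'
from st import *
st()
for n in ['side','wrist']: cv2.imwrite(f'pics/{n}2.png',cams.get_image(n)[:,:,::-1])
E
```

```text
t 4.83 tcp [ 0.5191 -0.0488  0.0387] r 0.141 phi 239.79000000000002 ydir 329.98 zax [ 0.001 -0.    -1.   ] F [ 0.3 -0.8  0.4] w -0.0002 q [-0.18  0.38  1.99 -0.    0.76  0.35]
```

View pics/wrist2.png

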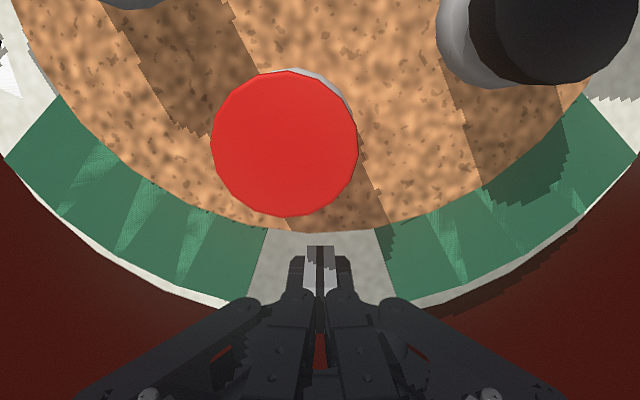

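The fingers are inside the notch at about (320,260), clear of both walls and of the red jar. Starting the arc push, gently at first.

Emit:
{"api": "apply_moves", "payload": {
  "commands": [0.1,-3.7,0,0,0,0.026,1,0.1,-3.7,0,0,0,0.026,1,0.1,-3.7,0,0,0,0.026,1,0.1,-3.7,0,0,0,0.026,1,0.1,-3.7,0,0,0,0.026,1,0.1,-3.7,0,0,0,0.026,1,0.1,-3.7,0,0,0,0.026,1,0.1,-3.7,0,0,0,0.026,1,0.1,-3.7,0,0,0,0.026,1,0.1,-3.7,0,0,0,0.026,1]
}}

```text
time: 6.18
tcp_pos: [0.4893, -0.0257, 0.0383]
tool_rot: [-0.0, 0.924, 0.383, -0.0]
contact_force: [0.3, -1.5, 0.0]
width: -0.0005
```

```bash
python3 - <<'E'
from st import *
st()
cv2.imwrite('pics/wrist3.png',cams.get_image('wrist')[:,:,::-1])
E
```

```text
t 6.17 tcp [ 0.4893 -0.0257  0.0383] r 0.141 phi 224.44 ydir 314.98 zax [-0. -0. -1.] F [ 0.3 -1.5  0. ] w -0.0005 q [-0.14  0.34  2.06 -0.    0.74  0.64]
```

View pics/wrist3.png

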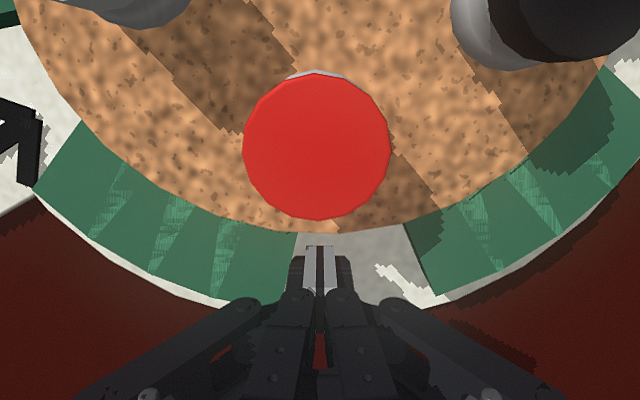

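The fingers bear on the left wall, and the red lid (centre about 316,146) now sits nearly in line with them. About 63° remains.

Emit:
{"api": "apply_moves", "payload": {
  "commands": [0.2,-5.5,0,0,0,0.039,1,0.2,-7.4,0,0,0,0.052,1,0.2,-7.4,0,0,0,0.052,1,0.2,-7.4,0,0,0,0.052,1,0.2,-7.4,0,0,0,0.052,1,0.2,-7.4,0,0,0,0.052,1,0.2,-7.4,0,0,0,0.052,1,0.2,-7.4,0,0,0,0.052,1,0.2,-7.4,0,0,0,0.052,1,0.2,-7.4,0,0,0,0.052,1,0.2,-7.4,0,0,0,0.052,1,0.2,-7.4,0,0,0,0.052,1,0.2,-7.4,0,0,0,0.052,1,0.2,-7.4,0,0,0,0.052,1,0.2,-7.4,0,0,0,0.052,1,0.2,-7.4,0,0,0,0.052,1,0.1,-5,0,0,0,0.035,1,0.1,-3.7,0,0,0,0.026,1,0.1,-2.5,0,0,0,0.0175,1]
}}

```text
time: 8.6
tcp_pos: [0.4488, 0.0909, 0.0383]
tool_rot: [0.0, 0.998, -0.056, -0.0]
contact_force: [-0.0, -1.0, -0.1]
width: 0.0002
```

```bash
cat > chk.py <<'E'
import sys
from st import *
from meas import blobs
st()
C=np.array([.590,.073])
for n in sys.argv[2:]:
    c=cal(n);im=cams.get_image(n); cv2.imwrite(f'pics/{n}{sys.argv[1]}.png',im[:,:,::-1])
    hsv=cv2.cvtColor(im,cv2.COLOR_RGB2HSV)
    m=((hsv[:,:,0]<6)|(hsv[:,:,0]>174))&(hsv[:,:,1]>170)&(hsv[:,:,2]>150)
    for b in blobs(m,30):
        p=ray2plane(c,[b[1]],.095)[0,:2]; d=p-C
        if np.hypot(*d)<.11: print(n,'red',b[0],b[1].round(1),p.round(4),np.hypot(*d).round(4),(np.degrees(np.arctan2(d[1],d[0]))%360).round(2))
E
python3 chk.py 4 wrist scene side
```

```text
t 8.6 tcp [0.4488 0.0909 0.0383] r 0.1423 phi 172.78 ydir 263.61 zax [-0. -0. -1.] F [-0.  -1.  -0.1] w 0.0002 q [ 0.1   0.29  2.14 -0.    0.72  1.79]
wrist red 17096 [318.9 142.4] [0.5175 0.0837] 0.0733 171.62
scene red 151 [354.6 177.3] [0.5211 0.0831] 0.0697 171.68
side red 104 [324.  221.8] [0.5166 0.0902] 0.0754 166.8
```

View pics/wrist4.png

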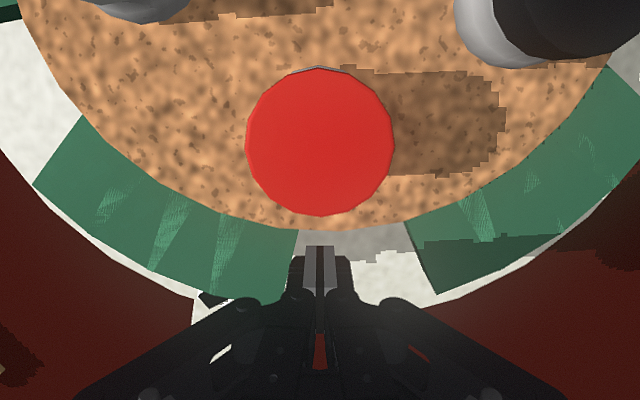

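Red is at about 171.5° and the arrow at about 160.9°, so about 10.5° is left.

Emit:
{"api": "apply_moves", "payload": {
  "commands": [0.1,-3.7,0,0,0,0.026,1,0.1,-3.7,0,0,0,0.026,1,0.1,-3.7,0,0,0,0.026,1,0.1,-3.7,0,0,0,0.026,1,0.1,-3.7,0,0,0,0.026,1,0,-2.5,0,0,0,0.017,1,0,-1.5,0,0,0,0.01,1,0,0,0,0,0,0,1,0,0,0,0,0,0,1]
}}

```text
time: 9.88
tcp_pos: [0.4535, 0.1129, 0.0383]
tool_rot: [-0.0, 0.991, -0.134, 0.0]
contact_force: [0.1, 0.4, 0.1]
width: -0.0002
```

```bash
python3 chk.py 5 wrist scene side
```

```text
t 9.88 tcp [0.4535 0.1129 0.0383] r 0.1422 phi 163.71 ydir 254.65 zax [ 0.  0. -1.] F [0.1 0.4 0.1] w -0.0002 q [0.15 0.3  2.11 0.   0.72 1.99]
wrist red 17053 [319.  142.6] [0.5201 0.095 ] 0.0733 162.55
scene red 147 [358.7 178.4] [0.524  0.0938] 0.0692 162.54
side red 105 [322.6 224.4] [0.519  0.1013] 0.0764 158.29
```

View pics/wrist5.png

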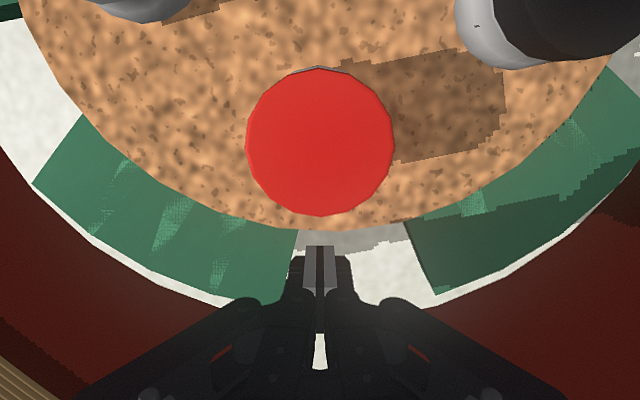

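Red is within about 2° of the arrow line, so I back off the wall and lift straight out.

Emit:
{"api": "apply_moves", "payload": {
  "commands": [0,4,0,0,0,0,1,0,6,0,0,0,0,1,0,0,-8,0,0,0,1,0,0,-12,0,0,0,1,0,0,-20,0,0,0,1,0,0,-20,0,0,0,1,0,0,-20,0,0,0,1,0,0,-20,0,0,0,1,0,0,-20,0,0,0,1,0,0,-20,0,0,0,1,0,0,-20,0,0,0,1,0,0,-20,0,0,0,1,0,0,0,0,0,0,1,0,0,0,0,0,0,1,0,0,0,0,0,0,1]
}}

```text
time: 11.9
tcp_pos: [0.4499, 0.103, 0.2173]
tool_rot: [0.0, 0.991, -0.133, -0.001]
contact_force: [0.4, -0.5, -0.3]
width: -0.0002
```

```bash
python3 chk.py 6 wrist scene side
```

```text
t 11.9 tcp [0.4499 0.103  0.2173] r 0.1433 phi 167.9 ydir 254.66 zax [-0.002 -0.    -1.   ] F [ 0.4 -0.5 -0.3] w -0.0002 q [0.13 0.   2.02 0.   1.12 1.97]
wrist red 2002 [305.9 101.3] [0.5189 0.0954] 0.0745 162.49
scene red 144 [358.7 178.5] [0.5244 0.0936] 0.0688 162.58
side red 106 [322.5 224.4] [0.5192 0.1014] 0.0763 158.18
```

View pics/wrist6.png

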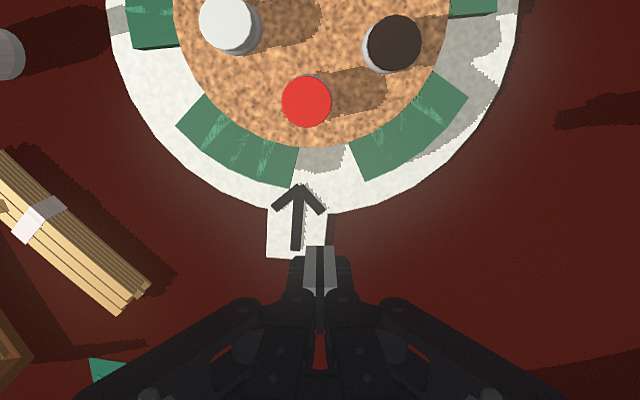

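View pics/side6.png

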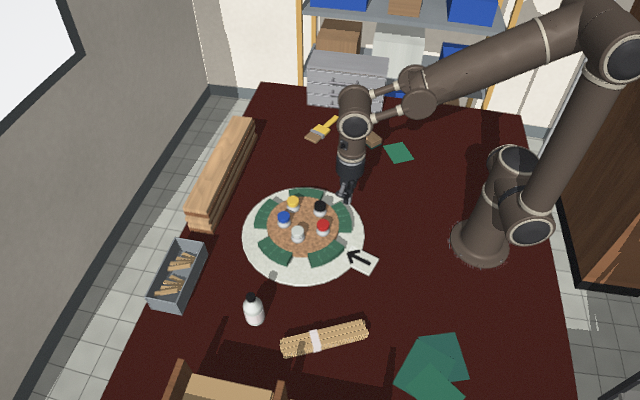

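Extending the arrow shaft from (296,250) through its tip (300,186) reaches about (305,101). The red lid is at (306,101), all the jars are upright, and the hand is clear above.

```bash
python3 -c "
from workcell import arm
print(arm.job_done())"
```

```text
the job is handed in; nothing more can be done
None
```

The red-lidded jar now stands at the front behind the arrow, and the job is handed in. I put the shut fingers into the notch next to it and pushed the green rim about 70° clockwise. I then backed off the wall and lifted straight out.

**Red jar position:** In the last wrist picture the arrow's line runs through the red lid to within about 1 px. The wrist and scene cameras put the jar at about 162.5°, against about 161° for the arrow. That is about 2 mm off the line, at 69–75 mm from the axis.

**Side camera disagreement:** It read 158.2° for the jar, about 3.5 mm off on the other side. I put that down to its slanted view of the lid. Either reading is inside the 12 mm limit.

**Clear of everything:** The four jars clearly in view in the last side picture and the red one look upright on the cork, and the other bench items I could see appear unmoved. The hand ended at 0.217 m, clear of everything, with only noise on the force reading. I judged this by eye from the pictures, and the hand-in gives no verdict. It took about 12 s of the 61 s allowed.

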